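# Nip a circuit module in the board clamp with its coaxial coarse and fine knobs

## Robot

A 6-joint arm with a two-finger parallel gripper is mounted at the origin on the work surface. World frame = base frame: x ahead of the robot, y to its left, z up, the work surface at z = 0. Lengths are in m, angles in degrees, forces in N, time in s.
With the tool pointing down it reaches from about 0.4 to 0.825 m from the base axis. Payload 7 kg.
Tool frame: the origin (TCP) lies at the very end of the fingers, on their centre line; the grasp point (between the pads) lies hold_point_z behind it (hold_point_z is the distance from the TCP to the grasp point, in m); z points along the fingers, y is the direction in which the jaws open and shut (so a half turn about z gives the same grasp; the last joint's range is limited). The gripper opens to 88 mm and grips with 3 to 60 N. Pads are 19 mm wide; open, the fingers measure 130 mm over their backs; the gripper's body (78 mm by 193 mm) begins 47 mm behind the grasp point.
Start: joints at [-51.159, 20.546, 0.682, 0, -70.136, -16.507], TCP at [0.256, -0.624, 0.227] pointing down, gripper open.
Joint ranges: [-176.03, 176.03], [-82.01, 121.73], [-58.28, 71.71], [-173.87, 95.51], [-174.79, -0.11], [-173.66, 173.66]. Speed limits (degrees/s): [136.94, 136.94, 172.46, 180, 180, 180].

## Interface

Orientations are given as [roll, pitch, yaw] about the fixed x, y, z axes, in that order (R = Rz(yaw) Ry(pitch) Rx(roll)).
In Python, from plant import get_obs, snapshot, close_job, hold_point_z gives the robot as it stands. The module is installed in compiled form; this text tells all that it offers.
- The arm moves only by the tool jog_arm, never from a script. Its argument "commands" is a list of rows, each a list of 4 numbers: the shift along the world's x, y, z in mm, then the turn about the world's z in degrees. In form: [[x, y, z, turn], ...]. A call has exactly 10 rows; each row shifts and turns the commanded pose from where the row before left it; what a row does not reach is not made up. A row lasts 1/12 s, in which the tool goes at most 41.7 mm and 7.16 degrees, less where a joint would pass 70% of its speed; a pose out of reach is approached as far as the arm can. A call is refused whole if a number of a shift passes 41.7 or a number of a turn 7.16, either way. A call with a gripper value outside its range is refused whole. "fingers" is the finger opening in mm, from 0 to 87.6, set as the call begins (left out, the last holds). The fingers move at their own pace and stop on an object; the grip force is fixed at half the most. Time passes only in rows, so rows that do not move let the fingers close, or fill a call up. It gives the time, the measured TCP pose, the force and the opening at its end, in the units of the state.
- get_obs(): the state, without advancing time (a new reading comes with each control period).
- snapshot(name): name is "scene" or "top" or "wrist"; returns a dict with "image" (480x640x3 uint8, red, green, blue), "fov_y" (degrees; the focal length in pixels is half the picture's height over the tangent of half this angle, whatever the lens; pixels are square), "cx", "cy" (the principal point, pixels), "rvec" (rotation vector, rad) and "tvec" (3), from world to camera coordinates, as OpenCV has them; the wrist camera has in their place "mount" (4x4, takes a point from camera to tool coordinates, whose origin is the TCP and whose axes are the flange's). Camera axes: x right, y down, z forward; pixel columns grow to the right and rows downward; lengths in m; the calibration is good to about 2 mm. A picture is of the moment at which its call begins: read the wrist's pose just before it. There is no depth.
- close_job(): hands the job in, once; it reports no verdict.
The state is a dict: "clock": time; "joint_pos": joint angles; "qvel": joint speeds; "tau": joint torques, N m; "tool_pos": TCP position; "orientation": TCP orientation; "force": force on the tool from outside, world axes, zero at the start; "moment": the same for the moment, N m; "opening": finger opening in m.
Only numpy, scipy, OpenCV 4.12 (cv2) and the standard library are available. Lean on these libraries where they do the work, as an engineer would, in place of code of your own. Each camera call takes 0.05 s, during which the arm holds its last target.

## Task

Close the board clamp on the circuit module: turn the wide lower coarse ring clockwise until it comes up against its stop, without turning the small fine knob on top of it. Then turn only the fine knob clockwise until you feel the jaw come up against the module and pinch it with about 20 newtons, finger-tight and no harder, leaving the coarse ring at its stop. Let go of the knobs, keep your fingers off the module, and leave the other things on the bench where they are.

Things in the scene. Friction and masses are not known exactly. Their poses are not given: they have to be found in the camera images.
- clamp: Board clamp: grey cast base 130 x 280 mm (x, y) fixed to the bench, fixed jaw at its -y end, then the module on two rest bars, the moving jaw (60 mm wide, rubber-faced), and at its +y end a gearbox carriage that bears the coaxial knobs. Origin under the centre of its base, on the bench; its y axis points from the module to the knobs.
- coarse_center (a point): Centre of the wide lower knob (coarse ring) on the gearbox, half-way up, on the upright axis of both knobs. Black, knurled, 48 mm in diameter, 18 mm high, on a boss 34 mm in diameter. The flat gearbox top (76 x 86 mm) lies 23 mm below this point; apart from the knobs nothing stands higher than that within 75 mm of the axis.
- coarse (a joint): Angle of the coarse ring (rad), growing clockwise seen from above; stop at 2.20, start 0.6 to 1.4. A pinion on a rack: each rad carries the whole carriage, with both knobs and the moving jaw, 6 mm along the clamp's -y, so the hand must go along with it. Steady friction about 0.30 N m; it stays where it is left.
- fine_center (a point): Centre of the narrow upper knob (fine knob) on the same axis, 25 mm above coarse_center. Bright metal, 22 mm in diameter; from 15 mm below this point (1 mm above the coarse ring's top) to 15 mm above it. It rides on the carriage and stays in place as it turns.
- fine (a joint): Angle of the fine knob (rad), growing clockwise from above; starts within 0.1 of 0, turns 4.0 either way. Each rad pushes the moving jaw 2.5 mm towards the module, by a screw. Steady friction about 0.11 N m; it stays where it is left. Once the module is pinched, the torque needed to turn it grows by 0.025 N m for every 10 N of pinch.
- fixed_jaw: Fixed steel jaw, 70 mm wide along x, 20 mm thick, 36 mm high; origin at the bottom middle of its gripping face, which looks along +y. With the coarse ring at its stop there is still 0.7 to 3.3 mm of play between module and jaws, different each time and given by no reading: feel for it. From first pinch the force grows by roughly 100 N per rad of the fine knob.
- module: Circuit module lying loose on the rest bars between the jaws: green board with black and white components on an aluminium base 100 x 70 x 10 mm (x, y, z), 30 mm high over all. Origin at the centre of its underside, 28 mm above the bench. It starts up to 5 mm clear of the fixed jaw; the moving jaw pushes it home.
- tray: Bystander: grey divided screw tray 75 x 110 x 22 mm behind the clamp. Origin under its centre.
- driver: Bystander: screwdriver 150 mm long, lying in front of the clamp.
- spool: Bystander: solder reel, 60 mm in diameter, 40 mm high. Origin under its centre.
- flux: Bystander: amber bottle 40 mm in diameter, 85 mm high. Origin under its centre.
- meter: Bystander: yellow hand multimeter 150 x 78 x 36 mm lying on its back.
- pliers: Bystander: pliers about 160 mm long, lying flat.
- spare: Bystander: spare circuit board 90 x 60 mm, lying flat.
Things that resemble listed ones, but are neither listed nor needed, are in the scene too. What is shaped like the module but blue, purple or red is not meant.

How it is judged (in metres and radians):
On the way, in this order (a step that is already met when the one before it is completed fails the run):
1. the coarse ring is turned to its stop (within 0.06 rad) with the fine knob left where it was (within 0.2 rad of 0) (value of joint coarse above 2.14 rad and value of joint fine between -0.2 and 0.2 rad), for 0.3 s.
2. the fine knob is turned until the module is pinched against the fixed jaw with 8 N or more (contact force between module and fixed_jaw above 8 N and value of joint coarse above 2.14 rad), for 0.2 s.
At the end, for the whole second after the job is handed in: The module lies flat and still in the clamp, pinched between the jaws with 8 to 36 N; the coarse ring is still within 0.06 rad of its stop (2.20) (all of step 2 and contact force between module and fixed_jaw below 36 N and linear speed of module below 0.01 m/s and angle between module's own z axis and vertical below 0.06 rad); the robot touches nothing.
It fails at once if the module is pinched with more than 45 N (contact force between module and fixed_jaw above 45 N).
It fails at once if the gripper touches the module with more than 3 N (contact force between the fingers and module above 3 N).
It fails at once if a bystander is moved by more than 20 mm (distance of any of tray, driver, spool, flux, meter, pliers, spare from where it was at the start of the episode above 0.02 m).
It also fails if it takes over 72 s, if anything falls off the work surface, if the arm or the gripper's body presses on something with over 40 N, if the wrist force passes 120 N, or if a joint passes its speed limit or range.

## Working session

There is one attempt and no reset: what is moved stays moved. The work goes in short steps, Python scripts to look and compute and a tool call to move; the robot and the scene stay as the last step left them, time stands still between calls to the robot, and variables do not carry over. Pictures are saved under pics/ and viewed, and the job is handed in when it is done.

Besides the shell and the picture viewer there is one more tool, called after "Call:" by a JSON object that holds its "api" and its "payload". jog_arm: Moves the arm, as the interface text tells. Its arguments: {"type":"object","properties":{"commands":{"type":"array","items":{"type":"array","items":{"type":"number"}}},"fingers":{"type":"number"}},"required":["commands"]}

```bash
mkdir -p pics
cat > h.py <<'E'
import numpy as np,cv2
from plant import get_obs,snapshot,close_job,hold_point_z
def cam(s):
    f=240/np.tan(np.radians(s['fov_y']/2)); K=np.array([[f,0,s['cx']],[0,f,s['cy']],[0,0,1]])
    return K
def ray(s,u,v,z):
    K=cam(s);R=cv2.Rodrigues(np.array(s['rvec'],float))[0];t=np.array(s['tvec'],float).ravel()
    c=-R.T@t;d=R.T@np.linalg.inv(K)@np.array([u,v,1.]);return c+d*(z-c[2])/d[2]
def proj(s,p):
    p,_=cv2.projectPoints(np.array(p,float).reshape(-1,3),np.array(s['rvec'],float),np.array(s['tvec'],float),cam(s),None);return p.reshape(-1,2)
E
python3 - <<'E'
from h import *
import pickle
print(get_obs(),hold_point_z)
for n in ["scene","top"]:
    s=snapshot(n);cv2.imwrite(f"pics/{n}0.png",s['image'][:,:,::-1]);pickle.dump(s,open(n+'.pkl','wb'))
    print({k:v for k,v in s.items() if k!='image'})
E
```

```text
{'clock': 0.0, 'joint_pos': array([-5.11587925e+01,  2.05910494e+01,  6.32428323e-01, -1.95783842e-02,
       -7.01360138e+01, -1.65065949e+01]), 'qvel': array([ 0.04352745,  0.08619538,  0.02088243, -0.03075314,  0.01881451,
       -0.00458145]), 'tau': array([-1.58138726e-03, -5.82721639e+01,  2.93051165e+01,  6.99701965e+00,
        6.65083411e-03, -1.55496036e-04]), 'tool_pos': array([ 0.25628431, -0.62391167,  0.22561853]), 'orientation': array([ 1.79904036e+02, -9.24440752e-03, -1.57672047e+02]), 'force': array([-0.40716911,  0.47921484, -0.55599181]), 'moment': array([ 0.0208086 , -0.01457993,  0.01867762]), 'opening': 0.08744777852629497} 0.0188
{'fov_y': 53.72271554135894, 'cx': 315.74233083419387, 'cy': 235.6890246355474, 'rvec': array([ 1.18249071,  2.18525839, -1.06521571]), 'tvec': array([ 0.26692161, -0.13909554,  1.37409506])}
{'fov_y': 45.07430785099359, 'cx': 312.96031998688443, 'cy': 242.9775083083111, 'rvec': array([ 2.16186382, -2.21309325,  0.06230192]), 'tvec': array([0.01161422, 0.4657212 , 1.17234916])}
```

View pics/scene0.png

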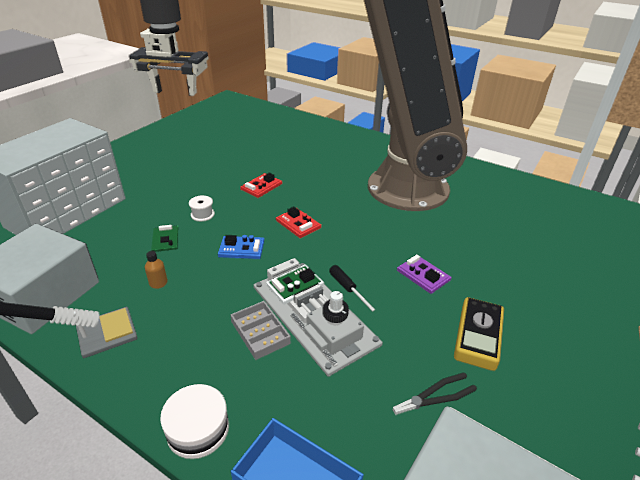

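View pics/top0.png

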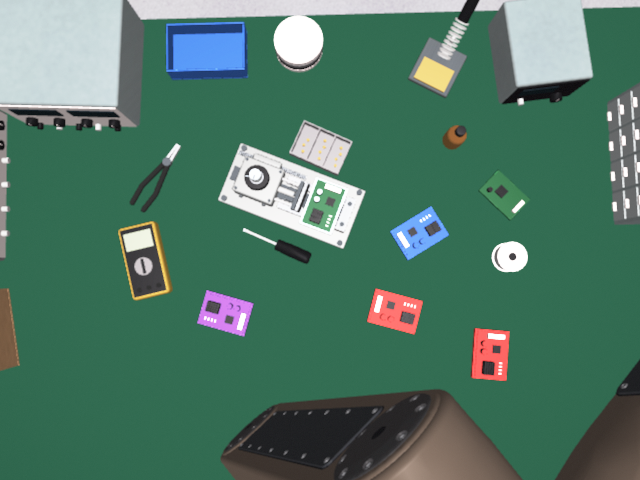

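Candidates: in the top view the clamp is at about (292,195), with its green module at (324,205) between the jaws. The loose green board at (505,195) is the spare. The blue, purple and red boards are decoys. The knobs are at about (257,177). I'll check this in a close crop.

Run:
```python
from h import *
import pickle
a=pickle.load(open('scene.pkl','rb'))['image'][250:390,220:400];b=pickle.load(open('top.pkl','rb'))['image'][130:260,205:385]
a=cv2.resize(a,None,fx=4.4,fy=4.2,interpolation=cv2.INTER_CUBIC) if 0 else cv2.resize(a,None,fx=4,fy=4,interpolation=cv2.INTER_CUBIC)
b=cv2.resize(b,None,fx=4,fy=4,interpolation=cv2.INTER_CUBIC)
cv2.imwrite('pics/ca.png',a[:,:,::-1]);cv2.imwrite('pics/cb.png',b[:,:,::-1])
```

```text
(no output)
```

View pics/ca.png

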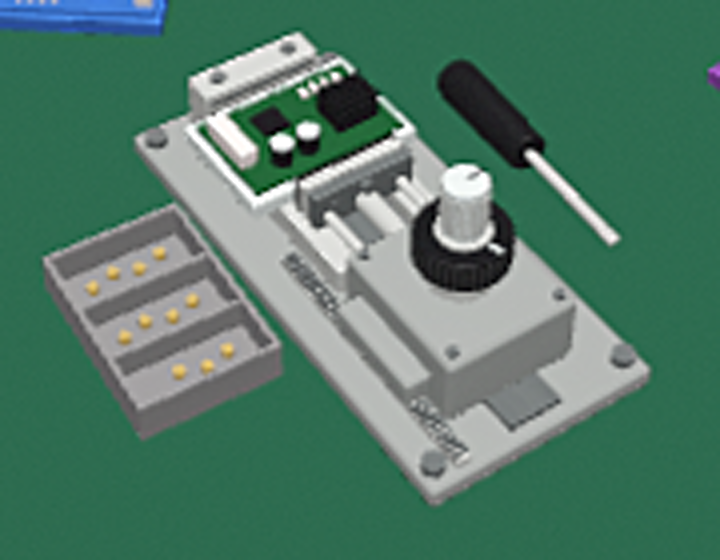

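View pics/cb.png

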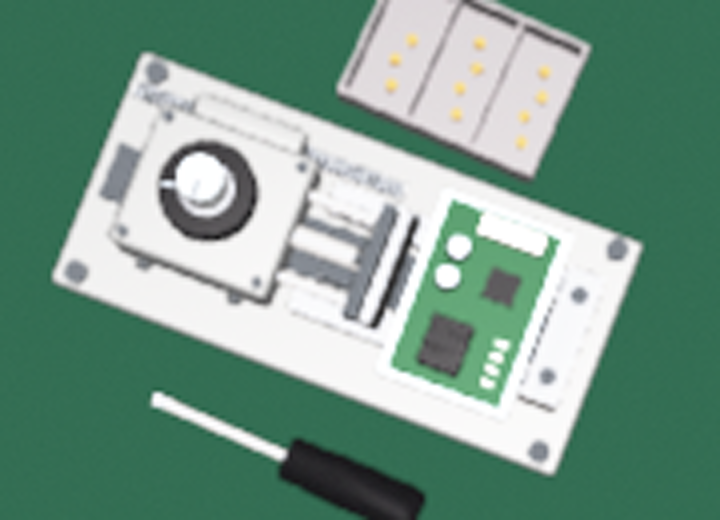

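Run:
```python
from h import *
import pickle
S=pickle.load(open('scene.pkl','rb'));T=pickle.load(open('top.pkl','rb'))
def cp(p,o): return np.array(p)/4+np.array(o)-.375
def tri(u,v):
    P=[]
    for s in (S,T):
        R=cv2.Rodrigues(np.array(s['rvec'],float))[0];P.append(cam(s)@np.c_[R,np.array(s['tvec']).ravel()])
    x=cv2.triangulatePoints(P[0],P[1],np.array(u,float).reshape(2,1),np.array(v,float).reshape(2,1)).ravel();x=x[:3]/x[3]
    return x,proj(S,x)[0]-u,proj(T,x)[0]-v
for n,u,v in [('finetop',(466,178),(200,177)),('jawhole',(288,48),(579,295)),('gbscrew',(559,294),(123,231)),('gbscrew2',(453,352),(168,116)),('bolt',(623,355),(75,271)),('bolt2',(433,463),(156,72))]:
    print(n,*[np.round(i,4) for i in tri(cp(u,(220,250)),cp(v,(205,130)))])
# base outline bottom/top corners at z~0.012
im=T['image'];
c=[ray(T,*cp(p,(205,130)),0.014) for p in [(147,52),(642,243),(553,474),(55,280)]]
c=np.array(c);print(c, [np.linalg.norm(c[i]-c[(i+1)%4]) for i in range(4)]);print('centre',c.mean(0))
d=(c[0]+c[3]-c[1]-c[2])/2;print('y axis deg',np.degrees(np.arctan2(d[1],d[0])))
# coarse ring: dark blob in top
h=cv2.cvtColor(im,cv2.COLOR_RGB2GRAY)
m=np.zeros_like(h);m[155:200,238:276]=(h[155:200,238:276]<90)
n,l,st,ce=cv2.connectedComponentsWithStats(m);i=1+np.argmax(st[1:,4]);pts=cv2.findNonZero((l==i).astype(np.uint8));(e,r)=cv2.minEnclosingCircle(pts)
print('ring',st[i],e,r)
for z in (.08,.09,.1):print(z,ray(T,*e,z),r*np.linalg.norm(ray(T,e[0]+1,e[1],z)-ray(T,*e,z)))
```

```text
finetop [0.5933 0.1071 0.1158] [0.403  0.0218] [ 0.2255 -0.1299]
jawhole [ 0.5316 -0.061   0.0725] [-9.5087 -1.2691] [-5.8668  3.539 ]
gbscrew [0.5788 0.1525 0.0527] [0.5006 0.0166] [ 0.2785 -0.1501]
gbscrew2 [0.6363 0.129  0.0529] [0.4946 0.0271] [ 0.261  -0.1507]
bolt [0.5647 0.1827 0.0152] [0.4914 0.0096] [ 0.2736 -0.141 ]
bolt2 [0.6677 0.1393 0.0145] [0.5902 0.0339] [ 0.2996 -0.1746]
[[ 0.67811875  0.14446034  0.014     ]
 [ 0.57206497 -0.10942269  0.014     ]
 [ 0.45386946 -0.06038577  0.014     ]
 [ 0.56013282  0.19381556  0.014     ]] [np.float64(0.2751435901121813), np.float64(0.12796405676805192), np.float64(0.27551808327757477), np.float64(0.1278929950701121)]
centre [0.5660465  0.04211686 0.014     ]
y axis deg 67.32103540309069
ring [245 166  24  24 227] (256.629638671875, 177.25926208496094) 12.215019226074219
0.08 [0.59296798 0.10743805 0.08      ] 0.02387163663330349
0.09 [0.59117597 0.10643988 0.09      ] 0.02365828999684576
0.1 [0.58938396 0.10544171 0.1       ] 0.02344494336038783
```

Triangulated values: fine knob top z≈0.116, so coarse_center z≈0.076. The gearbox top comes out at 0.053, which matches (76−23). The ring radius is 23.8 mm, also as expected. The axis is at about (0.593, 0.107) and the clamp's y axis is at 67.3°. Next I move above it.

Call:
{"api": "jog_arm", "payload": {"commands": [[16.8,36.5,0,3.4],[16.8,36.5,0,3.4],[16.8,36.5,0,3.4],[16.8,36.5,0,3.4],[16.8,36.5,0,3.4],[16.8,36.5,0,3.4],[16.8,36.5,0,3.4],[16.8,36.5,0,3.4],[16.8,36.5,0,3.4],[16.8,36.5,0,3.4]], "fingers": 87}}

```text
clock: 0.93
tool_pos: [0.4246, -0.2574, 0.2265]
orientation: [180.0, 0.0, -123.5]
force: [1.5, -1.5, -1.6]
opening: 0.0868
```

Call:
{"api": "jog_arm", "payload": {"commands": [[16.8,36.5,0,3.4],[16.8,36.5,0,3.4],[16.8,36.5,0,3.4],[16.8,36.5,0,3.4],[16.8,36.5,0,3.4],[16.8,36.5,0,3.4],[16.8,36.5,0,3.4],[16.8,36.5,0,3.4],[16.8,36.5,0,3.4],[16.8,36.5,0,3.4]]}}

```text
clock: 1.77
tool_pos: [0.5927, 0.1076, 0.2264]
orientation: [180.0, -0.0, -89.5]
force: [0.5, -0.1, 0.2]
opening: 0.0867
```

Run:
```python
from h import *
import pickle
from scipy.spatial.transform import Rotation as Ro
o=get_obs();s=snapshot("wrist");pickle.dump((o,s),open('w1.pkl','wb'))
cv2.imwrite("pics/w1.png",s['image'][:,:,::-1]);print(o['tool_pos'],o['orientation'],o['force'],o['moment'],o['tau'][5]);print(s['mount'],s['fov_y'],s['cx'],s['cy'])
M=np.eye(4);M[:3,:3]=Ro.from_euler('xyz',o['orientation'],degrees=True).as_matrix();M[:3,3]=o['tool_pos']
C=M@np.array(s['mount']);Ci=np.linalg.inv(C)
for p in [(.593,.107,.116),(.593,.107,.085)]:
    q=Ci@np.r_[p,1];print(cam(s)@(q[:3]/q[2]))
```

```text
[0.59269682 0.10763695 0.22635855] [ 1.79980253e+02 -2.77921508e-03 -8.94853772e+01] [ 0.45440595 -0.10281642  0.20910701] [-0.04259212  0.00344496  0.00979747] -0.40164059959352016
[[-5.98227660e-04 -9.64290271e-01 -2.64846965e-01  7.11645360e-02]
 [ 9.99999433e-01 -3.43504806e-04 -1.00808774e-03 -7.88397646e-04]
 [ 8.81112994e-04 -2.64847418e-01  9.64289930e-01 -1.58154425e-01]
 [ 0.00000000e+00  0.00000000e+00  0.00000000e+00  1.00000000e+00]] 60.7908184069474 317.51110635873124 241.8171641778771
[318.58951269 237.24311201   1.        ]
[318.50680378 226.76540239   1.        ]
```

View pics/w1.png

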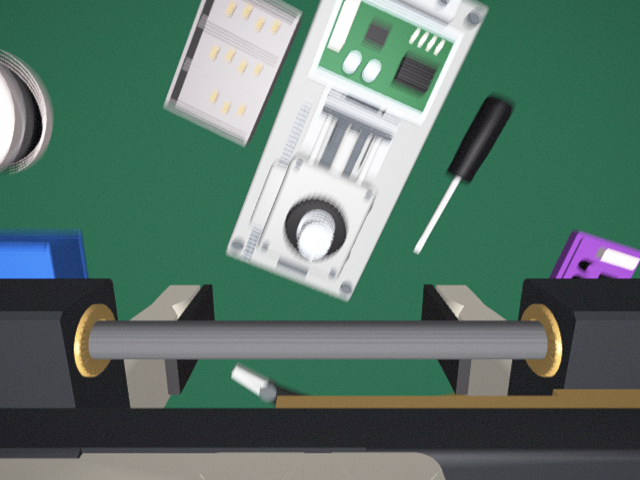

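The wrist view shows the ring centred at about (316,228) and the fine top at about (317,235). Predicted positions were (318.5,227) and (318.6,237), so they agree within about 1.5 mm. Next I descend.

Call:
{"api": "jog_arm", "payload": {"commands": [[0.5,0,-16.8,0],[0.5,-0.3,-16.8,0],[0,-0.3,-16.8,0],[0,0,-16.8,0],[0,0,-16.8,0],[0,0,-16.8,0],[0,0,-16.8,0],[0,0,-16.8,0],[0,0,-16.8,0],[0,0,-16.8,0]]}}

```text
clock: 2.65
tool_pos: [0.5932, 0.1049, 0.0575]
orientation: [180.0, -0.0, -89.7]
force: [-0.5, 0.3, 0.8]
opening: 0.0868
```

Call:
{"api": "jog_arm", "payload": {"commands": [[0,0,0,0],[0,0,0,0],[0,0,0,0],[0,0,0,0],[0,0,0,0],[0,0,0,0],[0,0,0,0],[0,0,0,0],[0,0,0,0],[0,0,0,0]], "fingers": 40}}

```text
clock: 3.48
tool_pos: [0.5932, 0.1051, 0.0592]
orientation: [180.0, 0.0, -89.7]
force: [-3.9, 1.7, 5.3]
opening: 0.0472
```

```bash
cat > st.py <<'E'
from h import *
o=get_obs();print(o['clock'],np.round(o['tool_pos']*1000,2),np.round(o['orientation'],2),np.round(o['force'],2),np.round(o['moment'],4),round(o['tau'][5],4),round(o['opening']*1000,2),'q6',round(o['joint_pos'][5],1))
E
python3 st.py
```

```text
3.4833 [593.19 105.13  59.23] [ 1.800e+02  1.000e-02 -8.967e+01] [-3.94  1.74  5.26] [ 0.4335  1.5717 -0.1092] 0.0945 47.21 q6 -28.3
```

The grip opening of 47.2 mm fits the ring. The hand sits about 1.8 mm low in y, so I'll open slightly, recentre and close again.

Call:
{"api": "jog_arm", "payload": {"commands": [[0,0,0,0],[0,0,0,0],[-0.2,0,0,0],[0,0.5,0,0],[0,0.7,0,0],[0,0.5,0,0],[0,0,0,0],[0,0,0,0],[0,0,0,0],[0,0,0,0]], "fingers": 60}}

```text
clock: 4.32
tool_pos: [0.5933, 0.1067, 0.0585]
orientation: [180.0, -0.0, -89.7]
force: [0.6, 0.5, -0.4]
opening: 0.0598
```

```bash
python3 st.py
```

```text
4.3167 [593.27 106.75  58.54] [180.    -0.   -89.67] [ 0.59  0.47 -0.38] [0.0021 0.128  0.0507] -0.0 59.81 q6 -28.4
```

Call:
{"api": "jog_arm", "payload": {"commands": [[0,0,0,0],[0,0,0,0],[0,0,0,0],[0,0,0,0],[0,0,0,0],[0,0,0,0],[0,0,0,0],[0,0,0,0],[0,0,0,0],[0,0,0,0]], "fingers": 40}}

```text
clock: 5.15
tool_pos: [0.5932, 0.1067, 0.0586]
orientation: [180.0, -0.0, -89.7]
force: [-2.2, -0.6, 1.8]
opening: 0.0472
```

```bash
python3 st.py
```

```text
5.15 [593.17 106.72  58.56] [179.99  -0.   -89.67] [-2.19 -0.6   1.8 ] [ 0.0837  0.4921 -0.0153] 0.0202 47.17 q6 -28.4
```

Call:
{"api": "jog_arm", "payload": {"commands": [[-0.12,-0.29,0,-3],[-0.12,-0.29,0,-3],[-0.12,-0.29,0,-3],[-0.12,-0.29,0,-3],[-0.12,-0.29,0,-3],[-0.12,-0.29,0,-3],[-0.12,-0.29,0,-3],[-0.12,-0.29,0,-3],[-0.12,-0.29,0,-3],[-0.12,-0.29,0,-3]]}}

```text
clock: 5.98
tool_pos: [0.592, 0.1039, 0.0586]
orientation: [180.0, -0.0, -119.8]
force: [-2.3, 0.4, 1.9]
opening: 0.0471
```

```bash
python3 st.py
python3 - <<'E'
from h import *
s=snapshot("top");cv2.imwrite('pics/t2.png',cv2.resize(s['image'][130:260,205:385],None,fx=4,fy=4,interpolation=cv2.INTER_CUBIC)[:,:,::-1])
s=snapshot("scene");cv2.imwrite('pics/s2.png',cv2.resize(s['image'][250:390,220:400],None,fx=4,fy=4,interpolation=cv2.INTER_CUBIC)[:,:,::-1])
E
python3 st.py
```

```text
5.9833 [591.95 103.86  58.57] [ 1.8000e+02 -1.0000e-02 -1.1978e+02] [-2.26  0.45  1.9 ] [0.1908 0.6348 0.2776] 0.7173 47.15 q6 -58.3
6.0833 [591.91 103.85  58.54] [ 1.7999e+02 -1.0000e-02 -1.1972e+02] [-2.18 -0.47  0.63] [ 0.117   0.5938 -0.3187] -0.5879 47.53 q6 -58.3
```

View pics/s2.png

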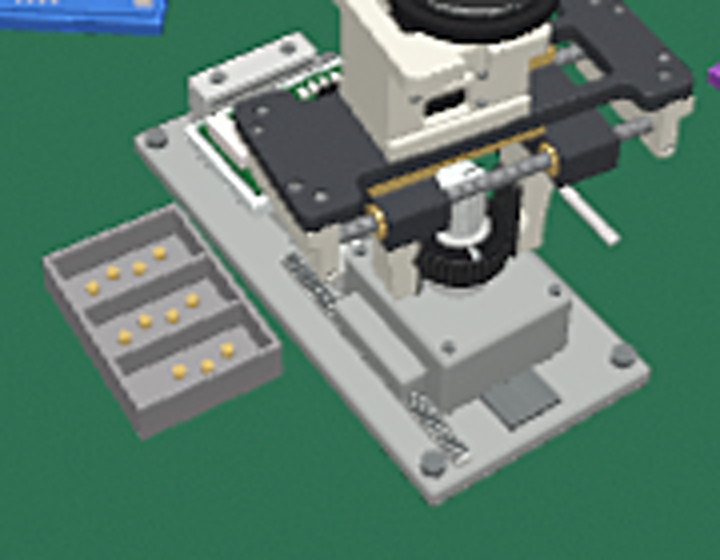

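Call:
{"api": "jog_arm", "payload": {"commands": [[-0.12,-0.29,0,-3],[-0.12,-0.29,0,-3],[-0.12,-0.29,0,-3],[-0.12,-0.29,0,-3],[-0.12,-0.29,0,-3],[-0.06,-0.14,0,-1.5],[-0.06,-0.14,0,-1.5],[-0.06,-0.14,0,-1.5],[-0.06,-0.14,0,-1.5],[-0.06,-0.14,0,-1.5]]}}

```text
clock: 6.92
tool_pos: [0.591, 0.1017, 0.0585]
orientation: [180.0, -0.0, -142.1]
force: [-2.6, 1.1, 0.6]
opening: 0.0472
```

```bash
python3 st.py
```

```text
6.9167 [591.05 101.72  58.54] [ 1.8000e+02 -2.0000e-02 -1.4209e+02] [-2.64  1.13  0.58] [0.3655 0.7365 0.6481] -0.0405 47.17 q6 -80.5
```

Call:
{"api": "jog_arm", "payload": {"commands": [[0,0,0,0],[-0.06,-0.14,0,-1.5],[-0.06,-0.14,0,-1.5],[-0.06,-0.14,0,-1.5],[-0.06,-0.14,0,-1.5],[-0.06,-0.14,0,-1.5],[-0.06,-0.14,0,-1.5],[-0.06,-0.14,0,-1.5],[-0.06,-0.14,0,-1.5],[-0.06,-0.14,0,-1.5]]}}

```text
clock: 7.75
tool_pos: [0.589, 0.1007, 0.0585]
orientation: [180.0, -0.1, -155.5]
force: [-8.4, 4.8, 6.1]
opening: 0.0474
```

```bash
python3 st.py;  python3 - <<'E'
from h import *
s=snapshot("scene");cv2.imwrite('pics/s3.png',cv2.resize(s['image'][250:390,220:400],None,fx=4,fy=4,interpolation=cv2.INTER_CUBIC)[:,:,::-1])
E
python3 st.py
```

```text
7.75 [589.   100.68  58.47] [ 1.7996e+02 -1.4000e-01 -1.5552e+02] [-8.37  4.84  6.14] [1.969  3.0066 0.8152] -0.5442 47.39 q6 -93.9
7.8 [589.01 100.73  58.46] [ 1.7996e+02 -1.4000e-01 -1.5564e+02] [-7.48  3.52  6.38] [1.477  3.0344 0.8743] -0.6175 47.2 q6 -94.0
```

View pics/s3.png

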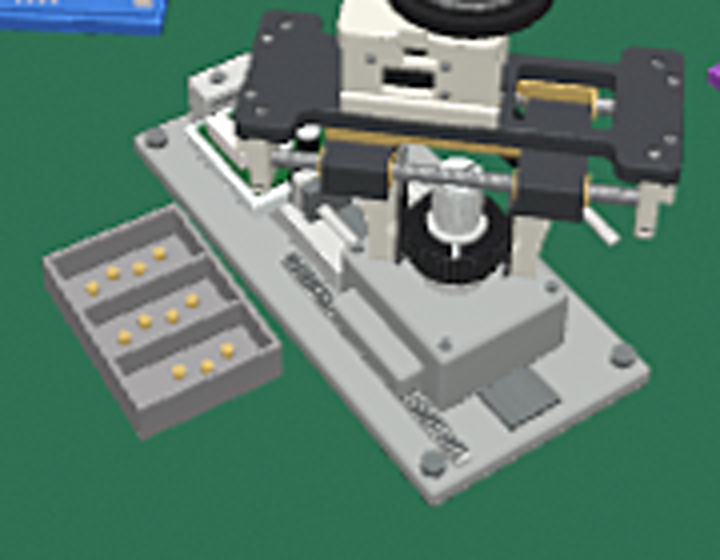

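The ring's white mark is now at (457,250) in the crop, where it started at (495,248). The moment sits at 0.82–0.87 N·m, which looks like the slip level against the stop. I'll check the carriage travel from the images.

Run:
```python
from h import *
import pickle
S=pickle.load(open('scene.pkl','rb'));s=snapshot('scene');pickle.dump(s,open('s3.pkl','wb'))
g0=cv2.cvtColor(S['image'],cv2.COLOR_RGB2GRAY);g1=cv2.cvtColor(s['image'],cv2.COLOR_RGB2GRAY)
for c in [(560,294),(453,352),(440,380),(570,330)]:
    p=np.array([[np.array(c)/4+(220,250)-.375]],np.float32)
    q,st,e=cv2.calcOpticalFlowPyrLK(g0,g1,p,None,winSize=(9,9),maxLevel=2)
    z=.053
    a=ray(S,*p[0,0],z);b=ray(s,*q[0,0],z);d=(b-a)*1000
    print(q[0,0]-p[0,0],st.ravel(),e.ravel(),np.round(d,2),'along -y',-(d[0]*.3857+d[1]*.9226))
# ring mark angle: rays on ring top z=.085 relative to axis
ax0=np.array([.593,.107])
for nm,c,sh in (('0',(495,248),0),('2',(475,252),1),('3',(457,250),2)):
    r=ray(S,*(np.array(c)/4+(220,250)-.375),.085)[:2];print(nm,r)
```

```text
[-1.8376465 -1.9171753] [1] [4.328704] [-2.3  -5.18  0.  ] along -y 5.6676040045435405
[-1.8401184 -1.831665 ] [1] [4.810185] [-1.82 -5.01  0.  ] along -y 5.324106919841551
[-1.6539917 -1.8517151] [1] [3.8383489] [-1.95 -4.67  0.  ] along -y 5.05807015093877
[-1.9333801 -1.611908 ] [1] [4.2249227] [-1.44 -4.82  0.  ] along -y 5.000752616728873
0 [0.59778797 0.12583274]
2 [0.60499098 0.11945411]
3 [0.60847516 0.11195592]
```

Carriage travel is about 5.3 mm, or 0.88 rad (50°). The hand turned 66°, so the ring reached its stop and the fingers then slipped on it. Now I let go, lift to fine-knob height and unwind the wrist.

Call:
{"api": "jog_arm", "payload": {"commands": [[0,0,0,0],[0,0,0,0],[0,0,0,0],[0,0,0,0],[0,0,0,0],[0,0,5,0],[0,0,5,0],[0,0,7,0],[0,0,7,0],[0,0,6,0]], "fingers": 87}}

```text
clock: 8.68
tool_pos: [0.591, 0.1005, 0.0898]
orientation: [-180.0, 0.1, -155.7]
force: [-0.1, -0.2, 0.7]
opening: 0.0869
```

Call:
{"api": "jog_arm", "payload": {"commands": [[0.1,0.1,0,6.5],[0.1,0.1,0,6.5],[0.1,0.2,0,6.5],[0.1,0.2,0,6.5],[0.1,0.2,0,6.5],[0,0.2,0,6.5],[0,0.2,0,6.5],[0,0.2,0,6.5],[0,0,0,6.5],[0,0,0,6.5]]}}

```text
clock: 9.52
tool_pos: [0.5913, 0.1019, 0.0893]
orientation: [-180.0, 0.0, -90.3]
force: [0.3, 0.7, 0.5]
opening: 0.0869
```

```bash
python3 st.py;  python3 - <<'E'
from h import *
s=snapshot("scene");s=snapshot("scene")
cv2.imwrite('pics/s4.png',cv2.resize(s['image'][250:390,220:400],None,fx=4,fy=4,interpolation=cv2.INTER_CUBIC)[:,:,::-1])
E
python3 st.py
```

```text
9.5167 [591.32 101.93  89.31] [-1.7996e+02  2.0000e-02 -9.0340e+01] [0.27 0.73 0.47] [0.0443 0.1461 0.0658] -2.251 86.91 q6 -28.8
9.6167 [591.35 101.96  89.25] [-1.7996e+02  2.0000e-02 -9.0540e+01] [ 0.68 -1.26 -0.32] [0.0487 0.1223 0.0175] 2.0266 86.66 q6 -29.0
```

View pics/s4.png

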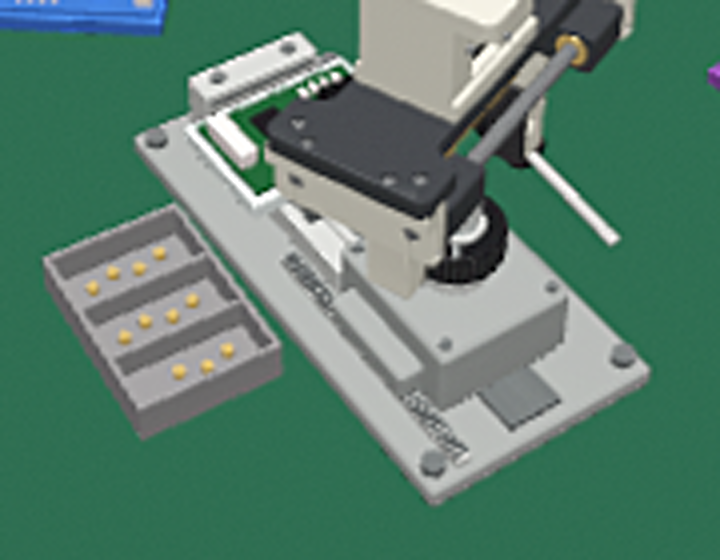

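Call:
{"api": "jog_arm", "payload": {"commands": [[0,0,0,0],[0,0,0,0],[0,0,0,0],[0,0,0,0],[0,0,0,0],[0,0,0,0],[0,0,0,0],[0,0,0,0],[0,0,0,0],[0,0,0,0]], "fingers": 15}}

```text
clock: 10.45
tool_pos: [0.5911, 0.1018, 0.0885]
orientation: [180.0, -0.0, -90.7]
force: [-0.4, 0.6, -0.4]
opening: 0.0263
```

```bash
python3 st.py
```

```text
10.45 [591.15 101.83  88.54] [180.    -0.   -90.67] [-0.36  0.62 -0.4 ] [ 0.0447  0.0619 -0.0214] -0.0027 26.33 q6 -29.1
```

Call:
{"api": "jog_arm", "payload": {"commands": [[0,0,0,0],[0,0,0,0],[0,0,0,0],[0,0,0,0],[0,0,0,0],[0,0,0,0],[0,0,0,0],[0,0,0,0],[0,0,0,0],[0,0,0,0]]}}

```text
clock: 11.28
tool_pos: [0.5911, 0.1018, 0.0885]
orientation: [180.0, -0.0, -90.7]
force: [0.5, 0.3, 0.9]
opening: 0.0212
```

```bash
python3 st.py
```

```text
11.2833 [591.07 101.82  88.54] [179.99  -0.   -90.67] [0.49 0.31 0.88] [ 0.1651  0.428  -0.0155] 0.0174 21.23 q6 -29.1
```

Call:
{"api": "jog_arm", "payload": {"commands": [[0,0,0,-0.4],[0,0,0,-0.4],[0,0,0,-0.4],[0,0,0,-0.4],[0,0,0,-0.4],[0,0,0,-0.4],[0,0,0,-0.4],[0,0,0,-0.4],[0,0,0,-0.4],[0,0,0,-0.4]]}}

```text
clock: 12.12
tool_pos: [0.5911, 0.1018, 0.0885]
orientation: [180.0, 0.0, -94.7]
force: [-0.4, 0.5, 1.0]
opening: 0.0217
```

```bash
python3 st.py
```

```text
12.1167 [591.09 101.83  88.54] [180.     0.   -94.71] [-0.36  0.51  1.03] [0.1321 0.5358 0.109 ] 0.0263 21.68 q6 -33.1
```

Call:
{"api": "jog_arm", "payload": {"commands": [[0,0,0,-0.4],[0,0,0,-0.4],[0,0,0,-0.4],[0,0,0,-0.4],[0,0,0,-0.4],[0,0,0,-0.4],[0,0,0,-0.4],[0,0,0,-0.4],[0,0,0,-0.4],[0,0,0,-0.4]]}}

```text
clock: 12.95
tool_pos: [0.5911, 0.1018, 0.0886]
orientation: [180.0, -0.0, -98.7]
force: [-0.7, 1.0, 0.3]
opening: 0.0209
```

```bash
python3 st.py
```

```text
12.95 [591.09 101.82  88.55] [180.    -0.   -98.71] [-0.68  1.04  0.33] [0.1594 0.6803 0.1068] 0.0243 20.94 q6 -37.1
```

Call:
{"api": "jog_arm", "payload": {"commands": [[0,0,0,-0.4],[0,0,0,-0.4],[0,0,0,-0.4],[0,0,0,-0.4],[0,0,0,-0.4],[0,0,0,-0.4],[0,0,0,-0.4],[0,0,0,-0.4],[0,0,0,-0.4],[0,0,0,-0.4]]}}

```text
clock: 13.78
tool_pos: [0.5911, 0.1018, 0.0886]
orientation: [180.0, -0.0, -102.7]
force: [-2.5, 0.4, 0.6]
opening: 0.0213
```

```bash
python3 st.py
python3 - <<'E'
from h import *
for i in range(4): snapshot("top");o=get_obs();print(np.round(o['moment'],4),round(o['tau'][5],3),o['orientation'][2])
E
```

```text
13.7833 [591.11 101.82  88.56] [ 180.     -0.   -102.71] [-2.54  0.42  0.61] [0.162  0.6767 0.0702] 0.0244 21.33 q6 -41.1
[0.187  0.7551 0.0535] 0.016 -102.73110215700488
[0.134  0.7212 0.0509] -0.181 -102.6942265150811
[ 0.1593  0.7011 -0.0055] -0.113 -102.6718251932806
[0.182  0.7822 0.0565] -0.076 -102.66968033670011
```

Free-turning torque is about 0.11 N·m with noise of about 0.02. I'll keep going in the same steps.

Call:
{"api": "jog_arm", "payload": {"commands": [[0,0,0,-0.4],[0,0,0,-0.4],[0,0,0,-0.4],[0,0,0,-0.4],[0,0,0,-0.4],[0,0,0,-0.4],[0,0,0,-0.4],[0,0,0,-0.4],[0,0,0,-0.4],[0,0,0,-0.4]]}}

```text
clock: 14.82
tool_pos: [0.5911, 0.1018, 0.0886]
orientation: [180.0, -0.0, -106.7]
force: [-1.5, 0.5, 0.5]
opening: 0.0212
```

```bash
python3 st.py
```

```text
14.8167 [591.1  101.84  88.55] [ 180.     -0.   -106.71] [-1.52  0.53  0.51] [0.2058 0.7873 0.1098] 0.0243 21.2 q6 -45.1
```

Call:
{"api": "jog_arm", "payload": {"commands": [[0,0,0,-0.4],[0,0,0,-0.4],[0,0,0,-0.4],[0,0,0,-0.4],[0,0,0,-0.4],[0,0,0,-0.4],[0,0,0,-0.4],[0,0,0,-0.4],[0,0,0,-0.4],[0,0,0,-0.4]]}}

```text
clock: 15.65
tool_pos: [0.5911, 0.1018, 0.0886]
orientation: [180.0, 0.0, -110.7]
force: [-2.6, 0.1, 0.3]
opening: 0.0213
```

```bash
python3 st.py
```

```text
15.65 [591.13 101.84  88.56] [ 180.     0.  -110.7] [-2.59  0.14  0.3 ] [0.1816 0.8205 0.0674] 0.0243 21.28 q6 -49.1
```

Call:
{"api": "jog_arm", "payload": {"commands": [[0,0,0,-0.4],[0,0,0,-0.4],[0,0,0,-0.4],[0,0,0,-0.4],[0,0,0,-0.4],[0,0,0,-0.4],[0,0,0,-0.4],[0,0,0,-0.4],[0,0,0,-0.4],[0,0,0,-0.4]]}}

```text
clock: 16.48
tool_pos: [0.5911, 0.1018, 0.0885]
orientation: [180.0, -0.0, -114.7]
force: [-2.2, 0.4, -0.3]
opening: 0.0213
```

```bash
python3 st.py
```

```text
16.4833 [591.1  101.83  88.54] [ 180.    -0.  -114.7] [-2.17  0.43 -0.35] [0.1157 0.8703 0.1219] 0.0243 21.27 q6 -53.1
```

Call:
{"api": "jog_arm", "payload": {"commands": [[0,0,0,-0.4],[0,0,0,-0.4],[0,0,0,-0.4],[0,0,0,-0.4],[0,0,0,-0.4],[0,0,0,-0.4],[0,0,0,-0.4],[0,0,0,-0.4],[0,0,0,-0.4],[0,0,0,-0.4]]}}

```text
clock: 17.32
tool_pos: [0.5911, 0.1018, 0.0886]
orientation: [-180.0, 0.0, -118.7]
force: [-3.1, 0.3, -0.0]
opening: 0.0213
```

```bash
python3 st.py
```

```text
17.3167 [591.14 101.82  88.59] [-180.      0.   -118.71] [-3.05  0.25 -0.03] [0.2004 0.8857 0.1395] 0.0243 21.32 q6 -57.1
```

Call:
{"api": "jog_arm", "payload": {"commands": [[0,0,0,-0.4],[0,0,0,-0.4],[0,0,0,-0.4],[0,0,0,-0.4],[0,0,0,-0.4],[0,0,0,-0.4],[0,0,0,-0.4],[0,0,0,-0.4],[0,0,0,-0.4],[0,0,0,-0.4]]}}

```text
clock: 18.15
tool_pos: [0.5911, 0.1018, 0.0886]
orientation: [180.0, -0.0, -122.7]
force: [-2.0, 0.0, 0.5]
opening: 0.0211
```

```bash
python3 st.py
```

```text
18.15 [591.11 101.84  88.56] [ 180.     -0.   -122.71] [-1.99  0.01  0.49] [0.1704 0.8956 0.0896] 0.0241 21.13 q6 -61.1
```

Call:
{"api": "jog_arm", "payload": {"commands": [[0,0,0,-0.4],[0,0,0,-0.4],[0,0,0,-0.4],[0,0,0,-0.4],[0,0,0,-0.4],[0,0,0,-0.4],[0,0,0,-0.4],[0,0,0,-0.4],[0,0,0,-0.4],[0,0,0,-0.4]]}}

```text
clock: 18.98
tool_pos: [0.5911, 0.1018, 0.0886]
orientation: [180.0, 0.0, -126.7]
force: [-2.6, 0.4, -0.4]
opening: 0.0215
```

```bash
python3 st.py
```

```text
18.9833 [591.13 101.85  88.55] [ 180.      0.   -126.71] [-2.65  0.44 -0.36] [0.16   0.8562 0.0369] 0.0241 21.47 q6 -65.1
```

Torque readings so far average about 0.095 with a spread of about 0.03, and show no contact after 36°. I'll see whether the wrist camera can show the gap as a second cue.

Run:
```python
from h import *
import pickle
o=get_obs();s=snapshot("wrist");pickle.dump((o,s),open('w2.pkl','wb'));cv2.imwrite("pics/w2.png",s['image'][:,:,::-1])
```

```text
(no output)
```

View pics/w2.png

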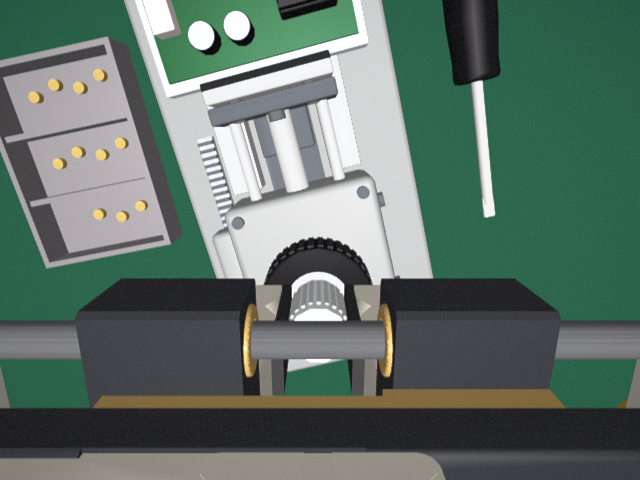

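Run:
```python
from h import *
import pickle
o,s=pickle.load(open('w2.pkl','rb'))
cv2.imwrite("pics/w2c.png",cv2.resize(s['image'][20:140,150:390],None,fx=3.3,fy=3.3,interpolation=cv2.INTER_CUBIC)[:,:,::-1])
```

```text
(no output)
```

View pics/w2c.png

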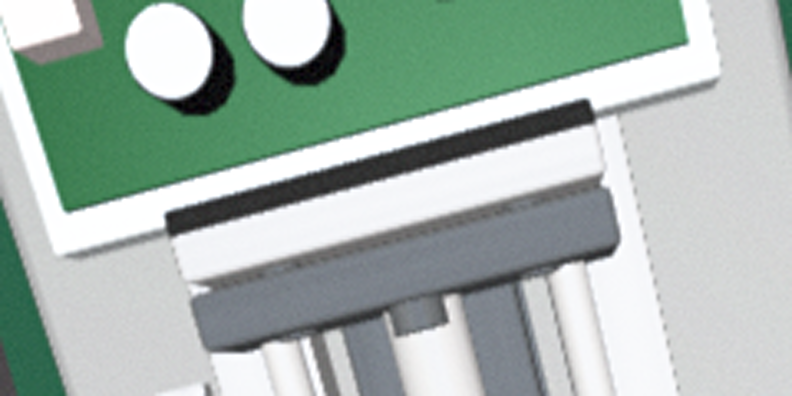

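```bash
cat > gap.py <<'E'
from h import *
from scipy.spatial.transform import Rotation as Ro
from scipy.ndimage import gaussian_filter1d
import pickle
th=np.radians(67.3);ey=np.array([np.cos(th),np.sin(th)]);ex=np.array([ey[1],-ey[0]]);O=np.array([.566,.0421])
def rect(o,s,z,xs,ys):
    M=np.eye(4);M[:3,:3]=Ro.from_euler('xyz',o['orientation'],degrees=True).as_matrix();M[:3,3]=o['tool_pos']
    Ci=np.linalg.inv(M@np.array(s['mount']))
    X,Y=np.meshgrid(xs,ys);W=O+X[...,None]*ex+Y[...,None]*ey
    P=np.concatenate([W,np.full(X.shape+(1,),z)],-1)@Ci[:3,:3].T+Ci[:3,3];uv=P@cam(s).T;uv=(uv[...,:2]/uv[...,2:]).astype(np.float32)
    return cv2.remap(s['image'],uv[...,0],uv[...,1],cv2.INTER_LINEAR)
def prof(o,s,z=.042):
    xs=np.arange(-.018,.018,.0004);ys=np.arange(-.03,.03,.0001)
    I=rect(o,s,z,xs,ys).astype(float);p=I.mean(1)
    r=gaussian_filter1d(p[:,0],4);d=np.gradient(r);return ys*1000,r,d
def sub(ys,d,i):
    a,b,c=d[i-1],d[i],d[i+1];return ys[i]+.1*0.5*(a-c)/(a-2*b+c)
def meas(o,s):
    ys,r,d=prof(o,s)
    from scipy.signal import find_peaks
    out=[]
    for sg in (1,-1):
        pk,_=find_peaks(sg*d,height=1.5,distance=8)
        out+=[(round(sub(ys,sg*d,i),2),sg*round(abs(d[i]),1)) for i in pk]
    return sorted(out)
E
python3 - <<'E'
from gap import *
o,s=pickle.load(open('w2.pkl','rb'));print(meas(o,s))
I=rect(o,s,.042,np.arange(-.06,.06,.0003),np.arange(-.06,.06,.0003));cv2.imwrite('pics/r2.png',cv2.resize(I,None,fx=1.5,fy=1.5)[:,:,::-1])
for i in range(3):
    o=get_obs();s=snapshot('wrist');print(round(o['orientation'][2],3),meas(o,s))
E
```

```text
[(np.float64(-27.28), np.float64(-9.8)), (np.float64(-17.74), np.float64(-3.6)), (np.float64(-16.13), np.float64(5.0)), (np.float64(-12.82), np.float64(2.5)), (np.float64(19.26), np.float64(-3.0)), (np.float64(22.05), np.float64(-2.6)), (np.float64(23.8), np.float64(4.4))]
-126.737 [(np.float64(-27.32), np.float64(-9.8)), (np.float64(-17.78), np.float64(-3.6)), (np.float64(-16.17), np.float64(4.9)), (np.float64(-12.84), np.float64(2.5)), (np.float64(19.23), np.float64(-3.0)), (np.float64(22.02), np.float64(-2.6)), (np.float64(23.78), np.float64(4.4))]
-126.696 [(np.float64(-27.3), np.float64(-9.8)), (np.float64(-17.77), np.float64(-3.6)), (np.float64(-16.15), np.float64(4.9)), (np.float64(-12.81), np.float64(2.5)), (np.float64(19.26), np.float64(-3.0)), (np.float64(22.03), np.float64(-2.6)), (np.float64(23.79), np.float64(4.4))]
-126.675 [(np.float64(-27.29), np.float64(-9.8)), (np.float64(-17.76), np.float64(-3.6)), (np.float64(-16.14), np.float64(4.9)), (np.float64(-12.83), np.float64(2.5)), (np.float64(19.26), np.float64(-3.0)), (np.float64(22.05), np.float64(-2.5)), (np.float64(23.81), np.float64(4.4))]
```

View pics/r2.png

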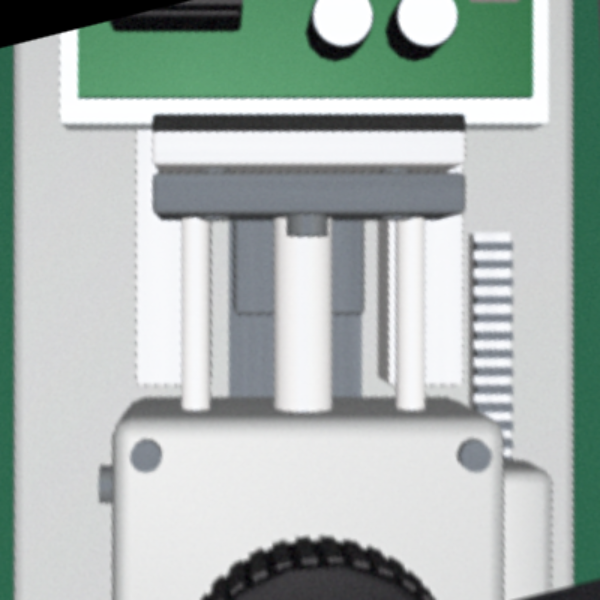

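The rectified view is clean: green board edge at about −40.6 mm, rubber front at −37, rubber back at −34, and it repeats to 0.02 mm. I'll use it together with the torque.

```bash
sed -i 's/ys=np.arange(-.03,.03,.0001)/ys=np.arange(-.048,-.02,.0001)/' gap.py
cat >> gap.py <<'E'
if __name__=='__main__':
    o=get_obs();s=snapshot('wrist');f=open('log.txt','a')
    t='%.2f yaw %.2f Mz %.3f tau6 %.4f '%(o['clock'],o['orientation'][2],o['moment'][2],o['tau'][5])+str([(float(a),float(b)) for a,b in meas(o,s)]);print(t);f.write(t+'\n')
    pickle.dump((o,s),open('wl_%.2f.pkl'%o['clock'],'wb'))
E
python3 gap.py
```

```text
19.18 yaw -126.67 Mz 0.044 tau6 -0.0745 [(-40.49, 15.0), (-37.29, -16.7), (-33.97, 15.8), (-27.31, -9.8)]
```

Call:
{"api": "jog_arm", "payload": {"commands": [[0,0,0,-0.4],[0,0,0,-0.4],[0,0,0,-0.4],[0,0,0,-0.4],[0,0,0,-0.4],[0,0,0,-0.4],[0,0,0,-0.4],[0,0,0,-0.4],[0,0,0,-0.4],[0,0,0,-0.4]]}}

```text
clock: 20.07
tool_pos: [0.5911, 0.1019, 0.0885]
orientation: [180.0, 0.0, -130.7]
force: [-2.3, 0.4, 1.0]
opening: 0.0213
```

```bash
python3 gap.py
```

```text
20.07 yaw -130.71 Mz 0.135 tau6 0.0240 [(-40.6, 15.3), (-37.51, -16.7), (-34.17, 15.8), (-27.53, -9.8)]
```

Call:
{"api": "jog_arm", "payload": {"commands": [[0,0,0,-0.4],[0,0,0,-0.4],[0,0,0,-0.4],[0,0,0,-0.4],[0,0,0,-0.4],[0,0,0,-0.4],[0,0,0,-0.4],[0,0,0,-0.4],[0,0,0,-0.4],[0,0,0,-0.4]]}}

```text
clock: 20.95
tool_pos: [0.5911, 0.1018, 0.0886]
orientation: [180.0, -0.0, -134.7]
force: [-1.2, 0.1, -0.6]
opening: 0.0211
```

```bash
python3 gap.py
```

```text
20.95 yaw -134.71 Mz 0.144 tau6 0.0241 [(-40.76, 15.5), (-37.8, -16.7), (-34.47, 15.7), (-27.82, -9.8)]
```

```bash
ls wl*
python3 - <<'E'
from gap import *
import glob
fs=sorted(glob.glob('wl_*.pkl'))
D=[pickle.load(open(f,'rb')) for f in fs]
import gap
def edges(o,s,z):
    ys,r,d=gap.prof(o,s,z);out=[]
    # static: none; return 4 edges
    from scipy.signal import find_peaks
    for sg in (1,-1):
        pk,_=find_peaks(sg*d,height=7,distance=8);out+=[sub(ys,sg*d,i) for i in pk]
    return np.round(sorted(out),2)
for z in (.035,.04,.045,.05,.055,.06,.065):
    print(z,[edges(o,s,z) for o,s in D])
for o,s in D: print(o['tool_pos'],o['orientation'])
# static bolt / base feature check: rack teeth at bench plate z~.015
o,s=D[-1];I=rect(o,s,.015,np.arange(-.09,.09,.0004),np.arange(-.09,.12,.0004));cv2.imwrite('pics/r3.png',I[:,:,::-1])
E
```

```text
wl_19.18.pkl
wl_20.07.pkl
wl_20.95.pkl
0.035 [array([-41.74, -38.43, -35.  , -28.11]), array([-41.9 , -38.7 , -35.26, -28.38]), array([-42.13, -39.06, -35.61, -28.74])]
0.04 [array([-40.84, -37.61, -34.26, -27.54]), array([-40.97, -37.85, -34.48, -27.77]), array([-41.15, -38.16, -34.79, -28.09])]
0.045 [array([-39.95, -36.8 , -33.53, -26.97]), array([-40.04, -37.  , -33.71, -27.16]), array([-40.18, -37.26, -33.97, -27.43])]
0.05 [array([-39.06, -35.99, -32.79, -26.4 ]), array([-39.11, -36.14, -32.94, -26.56]), array([-39.2 , -36.36, -33.15, -26.77])]
0.055 [array([-38.17, -35.17, -32.06, -25.83]), array([-38.19, -35.29, -32.17, -25.95]), array([-38.23, -35.46, -32.33, -26.11])]
0.06 [array([-37.27, -34.36, -31.33, -25.26]), array([-37.25, -34.43, -31.39, -25.34]), array([-37.26, -34.55, -31.51, -25.46])]
0.065 [array([-36.38, -33.54, -30.59, -24.69]), array([-36.32, -33.58, -30.62, -24.73]), array([-36.28, -33.65, -30.69, -24.8 ])]
[0.59110026 0.10183009 0.08854266] [ 1.79997446e+02 -1.79809868e-03 -1.26668936e+02]
[0.59113657 0.1018513  0.0885473 ] [ 1.79999898e+02  8.83301650e-04 -1.30705993e+02]
[0.59113256 0.10182805 0.08855269] [ 1.79999339e+02 -1.72190487e-03 -1.34707378e+02]
```

View pics/r3.png

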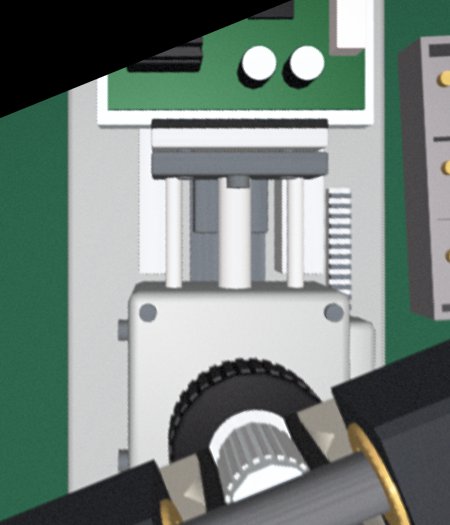

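With correct heights (rim at 0.038, jaw top at 0.050, both checked from the 100 mm and 60 mm widths), jaw and module move together by about 0.17 mm per 4°. So the jaw is already pushing the module home, and the pinch starts when the module stops.

```bash
cat > g2.py <<'E'
from gap import *
import glob,sys
from scipy.signal import find_peaks
def ed(o,s,z,sg,lo,hi):
    ys,r,d=prof(o,s,z);pk,_=find_peaks(sg*d,height=6,distance=8)
    c=[sub(ys,sg*d,i) for i in pk];c=[x for x in c if lo<x<hi];return c[0] if c else np.nan
if 'n' in sys.argv:
    for k in range(int(sys.argv[2]) if len(sys.argv)>2 else 1):
        o=get_obs();s=snapshot('wrist');pickle.dump((o,s),open('wl_%.2f.pkl'%o['clock'],'wb'))
for f in sorted(glob.glob('wl_*.pkl'))[-int(sys.argv[-1]):]:
    o,s=pickle.load(open(f,'rb'))
    g=ed(o,s,.0385,1,-46,-40);rb=ed(o,s,.05,-1,-38.5,-35);rk=ed(o,s,.05,1,-36,-31);gr=ed(o,s,.05,-1,-29,-25)
    print('%.2f yaw %.2f Mz %.3f | module %.2f rubberF %.2f rubberB %.2f grey %.2f | diff %.2f'%(o['clock'],o['orientation'][2],o['moment'][2],g,rb,rk,gr,(rb+rk+gr)/3-g))
E
python3 g2.py n 1 4
```

```text
19.18 yaw -126.67 Mz 0.044 | module -41.11 rubberF -35.99 rubberB -32.79 grey -26.40 | diff 9.38
20.07 yaw -130.71 Mz 0.135 | module -41.25 rubberF -36.14 rubberB -32.94 grey -26.56 | diff 9.37
20.95 yaw -134.71 Mz 0.144 | module -41.45 rubberF -36.36 rubberB -33.15 grey -26.77 | diff 9.35
21.00 yaw -134.73 Mz 0.010 | module -41.45 rubberF -36.36 rubberB -33.15 grey -26.77 | diff 9.36
```

Call:
{"api": "jog_arm", "payload": {"commands": [[0,0,0,-0.4],[0,0,0,-0.4],[0,0,0,-0.4],[0,0,0,-0.4],[0,0,0,-0.4],[0,0,0,-0.4],[0,0,0,-0.4],[0,0,0,-0.4],[0,0,0,-0.4],[0,0,0,-0.4]]}}

```text
clock: 21.88
tool_pos: [0.5911, 0.1018, 0.0886]
orientation: [-180.0, -0.0, -138.7]
force: [-1.9, 0.9, -0.6]
opening: 0.0212
```

```bash
python3 g2.py n 1 1
```

```text
21.88 yaw -138.71 Mz 0.134 | module -41.62 rubberF -36.55 rubberB -33.34 grey -26.97 | diff 9.33
```

Call:
{"api": "jog_arm", "payload": {"commands": [[0,0,0,-0.4],[0,0,0,-0.4],[0,0,0,-0.4],[0,0,0,-0.4],[0,0,0,-0.4],[0,0,0,-0.4],[0,0,0,-0.4],[0,0,0,-0.4],[0,0,0,-0.4],[0,0,0,-0.4]]}}

```text
clock: 22.77
tool_pos: [0.5911, 0.1018, 0.0886]
orientation: [180.0, -0.0, -142.7]
force: [-1.5, 1.0, -0.6]
opening: 0.0216
```

```bash
python3 g2.py n 1 1
```

```text
22.77 yaw -142.71 Mz 0.090 | module -41.78 rubberF -36.74 rubberB -33.53 grey -27.15 | diff 9.31
```

Call:
{"api": "jog_arm", "payload": {"commands": [[0,0,0,-0.4],[0,0,0,-0.4],[0,0,0,-0.4],[0,0,0,-0.4],[0,0,0,-0.4],[0,0,0,-0.4],[0,0,0,-0.4],[0,0,0,-0.4],[0,0,0,-0.4],[0,0,0,-0.4]]}}

```text
clock: 23.65
tool_pos: [0.5911, 0.1018, 0.0886]
orientation: [180.0, 0.0, -146.7]
force: [-1.9, -0.2, -0.4]
opening: 0.021
```

```bash
python3 g2.py n 1 1
```

```text
23.65 yaw -146.71 Mz 0.129 | module -41.95 rubberF -36.92 rubberB -33.72 grey -27.33 | diff 9.29
```

Call:
{"api": "jog_arm", "payload": {"commands": [[0,0,0,-0.4],[0,0,0,-0.4],[0,0,0,-0.4],[0,0,0,-0.4],[0,0,0,-0.4],[0,0,0,-0.4],[0,0,0,-0.4],[0,0,0,-0.4],[0,0,0,-0.4],[0,0,0,-0.4]]}}

```text
clock: 24.53
tool_pos: [0.5911, 0.1018, 0.0886]
orientation: [180.0, 0.0, -150.7]
force: [-1.5, 0.1, -0.4]
opening: 0.0215
```

```bash
python3 g2.py n 1 1
```

```text
24.53 yaw -150.71 Mz 0.173 | module -42.12 rubberF -37.12 rubberB -33.90 grey -27.52 | diff 9.27
```

Call:
{"api": "jog_arm", "payload": {"commands": [[0,0,0,-0.4],[0,0,0,-0.4],[0,0,0,-0.4],[0,0,0,-0.4],[0,0,0,-0.4],[0,0,0,-0.4],[0,0,0,-0.4],[0,0,0,-0.4],[0,0,0,-0.4],[0,0,0,-0.4]]}}

```text
clock: 25.42
tool_pos: [0.5911, 0.1018, 0.0885]
orientation: [-180.0, -0.0, -154.7]
force: [-2.5, 0.3, -0.6]
opening: 0.0211
```

```bash
python3 g2.py n 1 1
```

```text
25.42 yaw -154.71 Mz 0.146 | module -42.32 rubberF -37.36 rubberB -34.13 grey -27.75 | diff 9.24
```

Call:
{"api": "jog_arm", "payload": {"commands": [[0,0,0,-0.4],[0,0,0,-0.4],[0,0,0,-0.4],[0,0,0,-0.4],[0,0,0,-0.4],[0,0,0,-0.4],[0,0,0,-0.4],[0,0,0,-0.4],[0,0,0,-0.4],[0,0,0,-0.4]]}}

```text
clock: 26.3
tool_pos: [0.5911, 0.1018, 0.0886]
orientation: [-180.0, 0.0, -158.7]
force: [-1.1, 0.6, -0.8]
opening: 0.0211
```

```bash
python3 g2.py n 1 1
```

```text
26.30 yaw -158.71 Mz 0.138 | module -42.47 rubberF -37.52 rubberB -34.31 grey -27.92 | diff 9.22
```

Before trusting the module motion, I'll check it against something that can't move: the tray top (z=0.022) and the base's rack teeth.

Run:
```python
from gap import *
import glob
fs=sorted(glob.glob('wl_*.pkl'));D=[pickle.load(open(f,'rb')) for f in fs]
px=.0002
def patch(o,s,z,x0,x1,y0,y1):
    I=rect(o,s,z,np.arange(x0,x1,px),np.arange(y0,y1,px));return cv2.cvtColor(I,cv2.COLOR_RGB2GRAY).astype(np.float32)
# ref frame: last
regs={'rack':(.016,.036,.052,-.016,.03),'tray':(.022,.078,.1,-.03,.03),'module':(.0385,-.04,.04,-.0455,-.0375),'jaw':(.05,-.028,.028,-.04,-.022)}
I=rect(*D[-1],.022,np.arange(-.1,.1,.0004),np.arange(-.08,.12,.0004));cv2.imwrite('pics/r4.png',I[:,:,::-1])
for n,r in regs.items():
    R=patch(*D[0],*r);out=[]
    for o,s in D:
        P=patch(o,s,*r);w=cv2.createHanningWindow(P.shape[::-1],cv2.CV_32F)
        d,c=cv2.phaseCorrelate(R,P,w);out.append((round(d[0]*.2,2),round(d[1]*.2,2)))
    print(n,out)
```

```text
rack [(0.0, -0.0), (-0.14, -0.02), (0.02, -0.01), (0.02, -0.04), (0.15, -0.15), (-0.01, 0.1), (0.01, -0.21), (-0.05, 0.22), (-0.11, -0.06), (-0.82, -4.56)]
tray [(0.0, 0.0), (-0.09, 0.07), (-0.48, 0.12), (-0.45, 0.14), (-0.94, 0.26), (-1.08, 0.53), (-1.4, 0.66), (-1.67, 0.95), (-0.14, -0.37), (3.06, -4.12)]
module [(0.0, 0.0), (-1.47, -0.44), (-3.36, 0.4), (16.04, -0.18), (5.43, -0.37), (7.08, -0.78), (0.14, -1.35), (-3.54, -0.96), (2.81, -0.55), (7.81, 0.57)]
jaw [(-0.0, -0.0), (-0.18, -0.16), (0.01, -0.3), (0.02, -0.36), (1.08, -0.58), (-0.11, -0.65), (0.98, -0.9), (0.5, -1.11), (-0.68, -1.36), (-0.24, -1.68)]
```

View pics/r4.png

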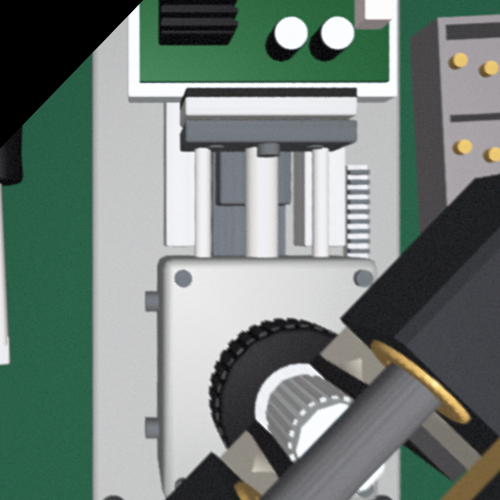

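Run:
```python
from gap import *
import glob
from scipy.signal import find_peaks
fs=sorted(glob.glob('wl_*.pkl'));D=[pickle.load(open(f,'rb')) for f in fs]
for z in (.012,.016,.02,.024):
    out=[]
    for o,s in D:
        ys=np.arange(.0,.03,.0001);I=rect(o,s,z,np.arange(-.033,-.027,.0002),ys).astype(float).mean(1)[:,0]
        d=-np.gradient(gaussian_filter1d(I,4));i=np.argmax(d[5:-5])+5;out.append(round(sub(ys*1000,d,i),2))
    print('plate',z,out)
for z in (.034,.038,.042):
    out=[]
    for o,s in D:
        r=[]
        ys=np.arange(-.042,-.030,.0001)
        for x0 in (-.044,.036):
            I=rect(o,s,z,np.arange(x0,x0+.008,.0002),ys).astype(float).mean(1)[:,0]
            d=-np.gradient(gaussian_filter1d(I,4));i=np.argmax(d[5:-5])+5;r.append(round(sub(ys*1000,d,i),2))
        out.append(r)
    print('rim',z,out)
```

```text
plate 0.012 [np.float64(22.68), np.float64(22.7), np.float64(22.61), np.float64(22.62), np.float64(22.58), np.float64(22.54), np.float64(22.48), np.float64(22.44), np.float64(22.35), np.float64(22.25)]
plate 0.016 [np.float64(22.23), np.float64(22.27), np.float64(22.21), np.float64(22.22), np.float64(22.21), np.float64(22.22), np.float64(22.2), np.float64(22.21), np.float64(22.17), np.float64(22.13)]
plate 0.02 [np.float64(21.78), np.float64(21.84), np.float64(21.82), np.float64(21.82), np.float64(21.85), np.float64(21.9), np.float64(21.92), np.float64(21.98), np.float64(21.99), np.float64(22.01)]
plate 0.024 [np.float64(21.34), np.float64(21.41), np.float64(21.42), np.float64(21.43), np.float64(21.49), np.float64(21.57), np.float64(21.64), np.float64(21.76), np.float64(21.81), np.float64(21.89)]
rim 0.034 [[np.float64(-36.68), np.float64(-36.66)], [np.float64(-36.83), np.float64(-36.85)], [np.float64(-37.07), np.float64(-37.09)], [np.float64(-37.08), np.float64(-37.05)], [np.float64(-37.29), np.float64(-37.32)], [np.float64(-37.5), np.float64(-37.55)], [np.float64(-37.71), np.float6
[... 295 characters left out ...]
np.float64(-36.38)], [np.float64(-36.57), np.float64(-36.59)], [np.float64(-36.73), np.float64(-36.76)], [np.float64(-36.89), np.float64(-36.92)], [np.float64(-37.06), np.float64(-37.09)], [np.float64(-37.28), np.float64(-37.32)], [np.float64(-37.42), np.float64(-37.47)]]
rim 0.042 [[np.float64(-35.46), np.float64(-35.43)], [np.float64(-35.54), np.float64(-35.57)], [np.float64(-35.71), np.float64(-35.73)], [np.float64(-35.72), np.float64(-35.7)], [np.float64(-35.85), np.float64(-35.87)], [np.float64(-35.96), np.float64(-35.99)], [np.float64(-36.07), np.float64(-36.1)], [np.float64(-36.18), np.float64(-36.21)], [np.float64(-36.34), np.float64(-36.35)], [np.float64(-36.4), np.float64(-36.43)]]
```

The module really is moving, 0.17 mm per 4°, while the base stays fixed. So there is no pinch yet at 68°, and the jaw is pushing the module home. I'll continue in smaller batches.

Call:
{"api": "jog_arm", "payload": {"commands": [[0,0,0,-0.4],[0,0,0,-0.4],[0,0,0,-0.4],[0,0,0,-0.4],[0,0,0,-0.4],[0,0,0,-0.4],[0,0,0,-0.4],[0,0,0,-0.4],[0,0,0,-0.4],[0,0,0,-0.4]]}}

```text
clock: 27.18
tool_pos: [0.5911, 0.1018, 0.0886]
orientation: [-180.0, -0.0, -162.7]
force: [-1.5, 0.2, -1.1]
opening: 0.0214
```

```bash
python3 g2.py n 1 1
```

```text
27.18 yaw -162.71 Mz 0.140 | module -42.64 rubberF -37.70 rubberB -34.49 grey -28.11 | diff 9.20
```

Call:
{"api": "jog_arm", "payload": {"commands": [[0,0,0,-0.4],[0,0,0,-0.4],[0,0,0,-0.4],[0,0,0,-0.4],[0,0,0,-0.4],[0,0,0,-0.4],[0,0,0,-0.4],[0,0,0,-0.4],[0,0,0,-0.4],[0,0,0,-0.4]]}}

```text
clock: 28.07
tool_pos: [0.5911, 0.1018, 0.0885]
orientation: [-180.0, -0.0, -166.7]
force: [-0.3, -1.2, -1.2]
opening: 0.0216
```

```bash
python3 g2.py n 1 1
```

```text
28.07 yaw -166.71 Mz 0.146 | module -42.72 rubberF -37.77 rubberB -34.65 grey -28.27 | diff 9.16
```

In the last step the module and the rubber front moved only 0.08 mm while the jaw moved 0.16. So contact is about 2° back, at yaw ≈ −164.7. I'll go on 4° and confirm.

Call:
{"api": "jog_arm", "payload": {"commands": [[0,0,0,-0.4],[0,0,0,-0.4],[0,0,0,-0.4],[0,0,0,-0.4],[0,0,0,-0.4],[0,0,0,-0.4],[0,0,0,-0.4],[0,0,0,-0.4],[0,0,0,-0.4],[0,0,0,-0.4]]}}

```text
clock: 28.95
tool_pos: [0.5912, 0.1018, 0.0886]
orientation: [180.0, 0.0, -170.7]
force: [-0.9, 0.0, 0.2]
opening: 0.0213
```

```bash
python3 g2.py n 1 1
```

```text
28.95 yaw -170.71 Mz 0.194 | module -42.76 rubberF -37.72 rubberB -34.75 grey -28.38 | diff 9.15
```

Call:
{"api": "jog_arm", "payload": {"commands": [[0,0,0,-0.25],[0,0,0,-0.25],[0,0,0,-0.25],[0,0,0,-0.25],[0,0,0,-0.25],[0,0,0,-0.25],[0,0,0,-0.25],[0,0,0,-0.25],[0,0,0,-0.25],[0,0,0,-0.25]]}}

```text
clock: 29.83
tool_pos: [0.5911, 0.1019, 0.0886]
orientation: [180.0, 0.0, -173.2]
force: [-1.2, -0.3, -1.1]
opening: 0.0216
```

```bash
python3 g2.py n 1 1
```

```text
29.83 yaw -173.19 Mz 0.127 | module -42.80 rubberF -37.71 rubberB -34.80 grey -28.46 | diff 9.14
```

Call:
{"api": "jog_arm", "payload": {"commands": [[0,0,0,-0.25],[0,0,0,-0.25],[0,0,0,-0.25],[0,0,0,-0.25],[0,0,0,-0.25],[0,0,0,-0.25],[0,0,0,-0.25],[0,0,0,-0.25],[0,0,0,-0.25],[0,0,0,-0.25]]}}

```text
clock: 30.72
tool_pos: [0.5911, 0.1018, 0.0885]
orientation: [-180.0, -0.0, -175.7]
force: [-0.7, -0.4, -1.2]
opening: 0.0214
```

```bash
python3 g2.py n 1 1
```

```text
30.72 yaw -175.69 Mz 0.119 | module -42.88 rubberF -37.69 rubberB -34.92 grey -28.57 | diff 9.15
```

Run:
```python
from gap import *
import glob
fs=sorted(glob.glob('wl_*.pkl'))[-9:];D=[pickle.load(open(f,'rb')) for f in fs]
def e(o,s,z,x0,x1,y0,y1,sg=-1):
    ys=np.arange(y0,y1,.0001);I=rect(o,s,z,np.arange(x0,x1,.0002),ys).astype(float).mean(1)[:,0]
    d=sg*np.gradient(gaussian_filter1d(I,4));i=np.argmax(d[5:-5])+5;return round(float(sub(ys*1000,d,i)),2)
for o,s in D:
    print(round(o['orientation'][2],1),'plate',e(o,s,.016,-.033,-.027,0,.03),'rimL/R',e(o,s,.038,-.044,-.036,-.042,-.03),e(o,s,.038,.036,.044,-.042,-.03),'green L/R',e(o,s,.0385,-.03,-.015,-.046,-.04,1),e(o,s,.0385,.015,.03,-.046,-.04,1),'rubF',e(o,s,.05,-.018,.018,-.0395,-.036,-1),'rubB',e(o,s,.05,-.018,.018,-.036,-.031,1))
I=rect(*D[-1],.042,np.arange(-.06,.06,.0003),np.arange(-.06,.06,.0003));cv2.imwrite('pics/r5.png',cv2.resize(I,None,fx=1.5,fy=1.5)[:,:,::-1])
```

```text
-146.7 plate 22.2 rimL/R -36.89 -36.92 green L/R -41.91 -41.99 rubF -36.92 rubB -33.72
-150.7 plate 22.21 rimL/R -37.06 -37.09 green L/R -42.08 -42.16 rubF -37.12 rubB -33.9
-154.7 plate 22.17 rimL/R -37.28 -37.32 green L/R -42.29 -42.38 rubF -37.36 rubB -34.13
-158.7 plate 22.13 rimL/R -37.42 -37.47 green L/R -42.43 -42.5 rubF -37.52 rubB -34.31
-162.7 plate 22.08 rimL/R -37.59 -37.64 green L/R -42.6 -42.68 rubF -37.7 rubB -34.49
-166.7 plate 21.87 rimL/R -37.64 -37.66 green L/R -42.67 -42.74 rubF -37.77 rubB -34.65
-170.7 plate 17.55 rimL/R -37.6 -37.63 green L/R -42.71 -42.76 rubF -37.72 rubB -34.75
-173.2 plate 17.47 rimL/R -37.61 -37.61 green L/R -42.74 -42.82 rubF -37.71 rubB -34.8
-175.7 plate 17.32 rimL/R -37.63 -37.65 green L/R -42.81 -42.91 rubF -37.69 rubB -34.92
```

View pics/r5.png

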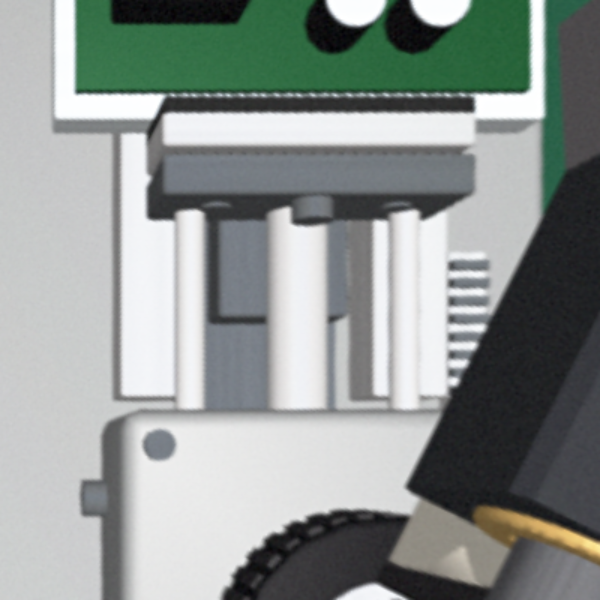

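The rim has held at −37.62 mm since yaw ≈ −164, so the knob is about 12° past contact, or about 20 N. The rubber face has compressed 0.44 mm, about 18 N. Both sit mid-range, so I let go and lift clear.

Call:
{"api": "jog_arm", "payload": {"commands": [[0,0,0,0],[0,0,0,0],[0,0,0,0],[0,0,0,0],[0,0,0,0],[0,0,0,0],[0,0,2,0],[0,0,5,0],[0,0,10,0],[0,0,10,0]], "fingers": 50}}

```text
clock: 31.6
tool_pos: [0.5911, 0.1018, 0.1165]
orientation: [-180.0, -0.0, -175.7]
force: [0.6, 0.5, 0.4]
opening: 0.0499
```

Call:
{"api": "jog_arm", "payload": {"commands": [[0,0,12,5],[0,0,12,5],[0,0,12,5],[0,0,12,5],[0,0,12,5],[0,0,12,5],[0,0,12,5],[0,0,8,5],[0,0,4,2],[0,0,0,0]]}}

```text
clock: 32.43
tool_pos: [0.5919, 0.1021, 0.2142]
orientation: [-179.9, 0.2, -133.6]
force: [0.5, -0.1, -0.0]
opening: 0.0497
```

Call:
{"api": "jog_arm", "payload": {"commands": [[0,0,0,0],[0,0,0,0],[0,0,0,0],[0,0,0,0],[0,0,0,0],[0,0,0,0],[0,0,0,0],[0,0,0,0],[0,0,0,0],[0,0,0,0]]}}

```text
clock: 33.27
tool_pos: [0.5911, 0.1018, 0.2115]
orientation: [180.0, -0.0, -133.7]
force: [0.4, 0.1, 0.5]
opening: 0.0497
```

```bash
python3 st.py
python3 - <<'E'
from gap import *
o=get_obs();s=snapshot('wrist');pickle.dump((o,s),open('fin.pkl','wb'));cv2.imwrite('pics/wf.png',s['image'][:,:,::-1])
print(meas(o,s))
from g2 import ed
E
python3 - <<'E'
import sys;sys.argv=['x','0']
E
python3 - <<'E'
import sys;sys.argv=['x','1']
from g2 import *
o,s=pickle.load(open('fin.pkl','rb'))
print('module',ed(o,s,.0385,1,-46,-40),'rubF',ed(o,s,.05,-1,-39.5,-35),'rubB',ed(o,s,.05,1,-36,-31))
E
```

```text
33.2667 [591.13 101.83 211.55] [ 180.     -0.   -133.67] [0.37 0.12 0.53] [0.0438 0.0161 0.0429] -0.0011 49.73 q6 -72.1
[(np.float64(-42.34), np.float64(11.0)), (np.float64(-38.23), np.float64(-13.4)), (np.float64(-35.41), np.float64(13.1)), (np.float64(-28.73), np.float64(-8.3))]
30.72 yaw -175.69 Mz 0.119 | module -42.88 rubberF -37.69 rubberB -34.92 grey -28.57 | diff 9.15
module -42.77294222368726 rubF -37.32618775929488 rubB -34.57975133828568Traceback (most recent call last):
  File "<stdin>", line 4, in <module>
  File "g2.py", line 10, in <module>
    for f in sorted(glob.glob('wl_*.pkl'))[-int(sys.argv[-1]):]:
                                            ~~~^^^^^^^^^^^^^^
ValueError: invalid literal for int() with base 10: '-'
```

View pics/wf.png

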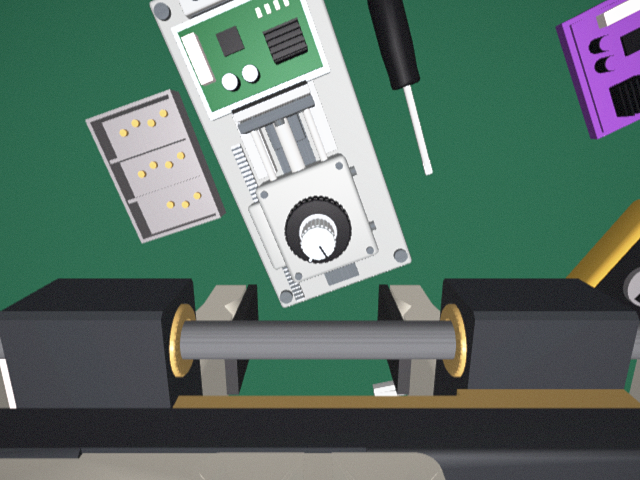

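After release the rubber still reads 2.75 mm thick, against 3.21 mm free, so the pinch is holding. The clamp, tray and driver are in place. Handing in.

```bash
python3 -c "
from plant import *
print(close_job())"
```

```text
the job is handed in; nothing more can be done
None
```

I closed the clamp on the module and handed the job in at about 33 s, but the pinch force is an estimate of 18–21 N. `close_job()` gave no verdict.

- **Coarse ring:** I turned it clockwise until the wrist moment rose to about 0.85 N·m, well above the ring's friction, and the fingers slipped against the stop. The carriage had moved about 5.3 mm (0.88 rad). The fingers never gripped the fine knob during this.
- **Fine knob:** I turned it about 85° in total. The jaw pushed the module home, and the module stopped moving at about 73–74°. I went about 11–12° further.
- **Pinch estimate:** That overshoot gives about 20 N at the stated stiffness, and the roughly 0.44 mm squeeze of the rubber face in the wrist camera gives about 18 N.
- **After letting go:** The rubber still read about 2.75 mm thick, against 3.21 mm before contact, so the pinch held. The hand was clear of everything, and the tray and driver looked undisturbed. I did not take a final picture of the other bystanders.

**Weaker or disagreeing checks:**
- **Torque:** Single moment readings were too noisy (about ±0.03 N·m) to confirm 20 N. The last three were 0.194, 0.127 and 0.119, against an expected 0.16 or so, so I relied on the camera and the angle.
- **Board edge:** The green board's edge seemed to creep about 0.15 mm after contact, while the aluminium rim stayed still. I took that to be a viewing-angle effect.
- **Coarse ring at the end:** I did not re-measure its angle after the pinch. The reaction should be about 20 N, against the roughly 50 N needed to push the carriage back.

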